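# Open the sprung till drawer with its key and hold the lock turned

## Robot

A 6-joint arm with a two-finger parallel gripper is mounted at the origin on the work surface; the furniture and walls round the work are solid. World frame = base frame: x ahead of the robot, y to its left, z up, the work surface at z = 0. Lengths are in m, angles in rad, forces in N, time in s.
With the tool pointing down it reaches from about 0.35 to 0.975 m from the base axis. Payload 4.9 kg.
Tool frame: the origin (TCP) lies midway between the tips of the shut fingers; the grasp point (between the pads) lies env.hold_point_z behind it (env.hold_point_z is the distance from the TCP to the grasp point, in m); z points along the fingers, y is the direction in which the jaws open and shut (so a half turn about z gives the same grasp; the last joint's range is limited). The gripper opens to 85 mm and grips with 20 to 120 N. Pads are 22 mm wide; open, the fingers measure 114 mm over their backs; the gripper's body (76 mm by 85 mm) begins 54 mm behind the grasp point. The pads swing forward as they close: fully open they stand 13 mm farther back than shut.
Start: joints at [-1.381, 0.053, 1.613, -0, 1.476, -0.119], TCP at [0.19, -0.595, 0.231] pointing down, gripper open.
Joint ranges: [-3.01, 3.01], [-1.01, 2.22], [0.06, 2.58], [-1.02, 4.17], [0.09, 2.62], [-3.14, 3.14]. Speed limits (rad/s): [2.57, 2.57, 3.14, 3.14, 3.14, 3.14].

## Interface

Orientations are given as [roll, pitch, yaw] about the fixed x, y, z axes, in that order (R = Rz(yaw) Ry(pitch) Rx(roll)).
In Python, from workcell import env, camera, get_calibration, job_done gives the robot as it stands. The module is installed in compiled form; this text tells all that it offers.
- The arm moves only by the tool send_rows, never from a script. Its argument "deltas" is a list of rows, each a list of 7 numbers: the shift along the tool's x, y, z in cm, then the turn, a rotation vector about the tool's x, y, z in degrees, then the gripper's target within -1 to 1 (fully open at 1, half-way at 0, shut at -1). In form: [[tx, ty, tz, rx, ry, rz, fingers], ...]. A call has 1 to 5 rows; each row is the pose to reach, as a shift and turn from the pose measured when the call began, along the tool's axes at that moment; what a row does not reach only later rows make up. A row lasts 1/8 s, in which the tool goes at most 62.5 mm and 10.7 degrees, less where a joint would pass 70% of its speed; a pose out of reach is approached as far as the arm can. A call with a gripper value outside its range is refused whole. The fingers move at their own pace and stop on an object; the grip force is fixed at half the most. Time passes only in rows, so rows that repeat a pose let the fingers close. It gives the time, the measured TCP pose, the force and the opening at its end, in the units of the state.
- env.read_state(): the state, without advancing time (a new reading comes with each control period).
- camera(name): name is "scene" or "top" or "wrist"; returns (picture, depth): 480x640x3 uint8, blue, green, red; 480x640 float32, m along the optical axis (not along the pixel's ray), 0 where there is no reading.
- get_calibration(name): a dict with "vfov" (degrees; the focal length in pixels is half the picture's height over the tangent of half this angle, whatever the lens; pixels are square), "cx", "cy" (the principal point, pixels), "R" (3x3) and "t" (3): a world point X has camera coordinates R X + t; the wrist camera has in their place "T_tool_cam" (4x4, takes a point from camera to tool coordinates, whose origin is the TCP and whose axes are the flange's). Camera axes: x right, y down, z forward; pixel columns grow to the right and rows downward; lengths in m; the calibration is good to about 2 mm. A picture is of the moment at which its call begins: read the wrist's pose just before it. get_calibration takes no time and is no camera call.
- job_done(): hands the job in, once; it reports no verdict.
The state is a dict: "time_s": time; "qpos": joint angles; "qd": joint speeds; "effort": joint torques, N m; "tool_pos": TCP position; "eef_rot": TCP orientation; "wrist_force": force on the tool from outside, world axes, zero at the start; "torque": the same for the moment, N m; "opening": finger opening in m.
Only numpy, scipy, OpenCV 4.12 (cv2) and the standard library are available. Lean on these libraries where they do the work, as an engineer would, in place of code of your own. Each camera call takes 0.05 s, during which the arm holds its last target.

## Task

Take the till key, the one with the plain square-cornered bow, out of the key block and push it fully home in the lock on top of the wooden till; where its pins stick, rock the key a little rather than forcing it. Then turn it a quarter turn clockwise to its stop so that the drawer springs out, and finish still gripping the key, pressed home and turned: the lock springs back if let go, and I have to push the drawer shut past it again. Leave the other two keys and the cheese on the till where they are.

Things in the scene. Friction and masses are not known exactly. Their poses are not given: they have to be found in the camera images.
- till_key: Steel key with a plain rectangular bow, upright in the key block. Origin: centre of its shoulder's underside; z up, away from the tip. Bow 28 (x) by 9 mm (y), 11 to 43 mm above the origin: pinch across y from above. Shoulder 20 x 10 mm, 4 mm high, above the origin. Blade below: 12 (x) by 5 mm (y), 32 mm long, rounded tip. Half a turn about z makes no difference. 60 g.
- ring_key: Another steel key in the block: round ring bow (36 mm), round stem; not for this lock. Origin, shoulder and axes as till_key. Leave it.
- wing_key: Another steel key in the block: two-lobed bow (40 mm wide, 8 mm thick), short blade; not for this lock. Origin, shoulder and axes as till_key. Leave it.
- key_block: Beech block 186 (x) x 52 (y) x 45 mm high, fast on the counter; origin: centre of its underside. Three upright slots 14 (x) x 6.6 mm (y), 40 mm deep, in its top at x = -60, 0 and +60 mm, one key in each: shoulder resting on the top face, bow width along the block's x. Which key is in which slot changes.
- till: Wooden till 206 x 206 x 80 mm, fast on the counter; origin: centre of its underside, z up, drawer front towards -x. Lock in its top near the front: steel plug 29 mm across in a 50 mm rosette. Two sticky pins in the keyway, 9 and 18 mm down: a straight push passes each at about 24 N; 12 to 16 N does when rocking the key 1 mm to and fro along the slot and 3 degrees about z.
- keyhole (a point): Centre of the keyway's mouth on the plug face, 84 mm above the counter; its z, up, is the lock's turning axis. Fixed to the till, axes as the till's. At rest the slot, 14 x 6.6 mm, lies along x. Key home: shoulder on the plug face, till_key's origin here. Over the last 6 mm the tip presses a spring (3 to 4 N) that blocks the lock until the key is home and lifts the key if let go.
- lock (a joint): Turn of the lock plug, rad: 0 at rest (slot along the till's x), growing clockwise seen from above, stop at 1.57. Blocked until the key is home; springs back to 0 if let go; turning takes 0.1 to 0.25 N m. The key has 0.14 rad of play in the slot and must turn that much further than the plug.
- drawer (a joint): How far the till's drawer has come out at its front, m: 0 shut, 0.065 fully out. A 4 N spring drives it out within about a second once the lock has turned more than about 1.1 rad.
- goat_brick: White rounded goat cheese, 62 x 61 x 62 mm, standing loose on the back of the till's top, about 0.11 m behind the lock; origin: centre of its underside.
Things that resemble listed ones, but are neither listed nor needed, are in the scene too. Leave any purple look-alike of the till_key alone.

How it is judged:
By the outcome, as a careful person would: the job done as asked, in the order asked, and still so for the second after the job is handed in, while the arm keeps its last pose, push and grip.
It also fails if it takes over 54 s, if anything falls off the work surface, if the arm or the gripper's body presses on something with over 40 N, if the wrist force passes 120 N, or if a joint passes its speed limit or range.

## Working session

There is one attempt and no reset: what is moved stays moved. The work goes in short steps, Python scripts to look and compute and a tool call to move; the robot and the scene stay as the last step left them, time stands still between calls to the robot, and variables do not carry over. Pictures are saved under pics/ and viewed, and the job is handed in when it is done.

Besides the shell and the picture viewer there is one more tool, called after "Request:" as name([rows], argument=value, ...), one row to a line, values as JSON. send_rows: Moves the arm, as the interface text tells. Its arguments: {"type":"object","properties":{"deltas":{"type":"array"}},"required":["deltas"]}

```bash
mkdir -p pics; cat > h.py <<'E'
import numpy as np,cv2
from workcell import env,camera,get_calibration,job_done
from scipy.spatial.transform import Rotation as Ro
def K(n):
    c=get_calibration(n); f=240/np.tan(np.radians(c['vfov'])/2); return f,c['cx'],c['cy'],c
def cam_pose(n,st=None):
    f,cx,cy,c=K(n)
    if 'R' in c:
        R=np.array(c['R']);t=np.array(c['t']); return R.T,-R.T@t
    T=np.array(c['T_tool_cam']); st=st or env.read_state()
    Rt=Ro.from_euler('xyz',st['eef_rot']).as_matrix()
    return Rt@T[:3,:3],Rt@T[:3,3]+np.array(st['tool_pos'])
def ray(n,u,v,z,st=None):
    f,cx,cy,c=K(n);R,o=cam_pose(n,st)
    d=R@np.array([(u-cx)/f,(v-cy)/f,1]); return o+d*(z-o[2])/d[2]
def cloud(n,dep,st=None):
    f,cx,cy,c=K(n);R,o=cam_pose(n,st)
    v,u=np.mgrid[:480,:640]
    P=np.stack([(u-cx)/f*dep,(v-cy)/f*dep,dep],-1)
    return P@R.T+o
E
python3 - <<'E'
from h import *
s=env.read_state(); print(s, env.hold_point_z)
for n in ['scene','top','wrist']:
    s=env.read_state()
    p,d=camera(n); cv2.imwrite(f'pics/{n}0.png',p); np.savez(f'{n}0.npz',p=p,d=d)
    print(n,cam_pose(n,s),K(n)[:3])
E
```

```text
{'time_s': 0.0, 'qpos': array([-1.38097908e+00,  5.33271750e-02,  1.61430026e+00, -2.15988036e-05,
        1.47601723e+00, -1.19009420e-01]), 'qd': array([-3.06246038e-04,  1.50033024e-03,  7.35415201e-05,  1.64096764e-04,
        5.90786035e-04,  1.15994355e-03]), 'effort': array([-1.79945723e-04, -3.93676758e+01, -3.70177424e+01, -5.22350956e-05,
        7.04454433e-03,  2.31238550e-05]), 'tool_pos': array([ 0.18983226, -0.5948112 ,  0.23007769]), 'eef_rot': array([-3.13955261e+00, -2.22286348e-04,  3.08828509e-01]), 'wrist_force': array([-0.17530056, -0.51011007, -0.88737559]), 'torque': array([-0.00157721,  0.03367615, -0.01341443]), 'opening': 0.08537913612101129} 0.0187
scene (array([[-0.66106419, -0.4315427 ,  0.61381189],
       [-0.75008367,  0.40101118, -0.52589403],
       [-0.0191997 , -0.80805998, -0.58878726]]), array([-0.02105658,  0.61081697,  0.63815791])) (np.float64(617.3123232432977), 320.87552777422843, 233.8015920229925)
top (array([[-0.00294289, -0.98565155,  0.16876719],
       [-0.99999271,  0.00331152,  0.0019028 ],
       [-0.00243437, -0.16876036, -0.9856541 ]]), array([0.40002402, 0.13216855, 0.92533514])) (np.float64(457.9614379784507), 328.3061735715393, 240.10792282943714)
wrist (array([[ 0.30368289, -0.9207193 , -0.24505645],
       [-0.95277179, -0.29390174, -0.0764701 ],
       [-0.00161502,  0.25670553, -0.96648831]]), array([ 0.25090232, -0.57514396,  0.37421724])) (np.float64(383.53898921080304), 319.7109673494101, 237.18141238821644)
```

View pics/scene0.png

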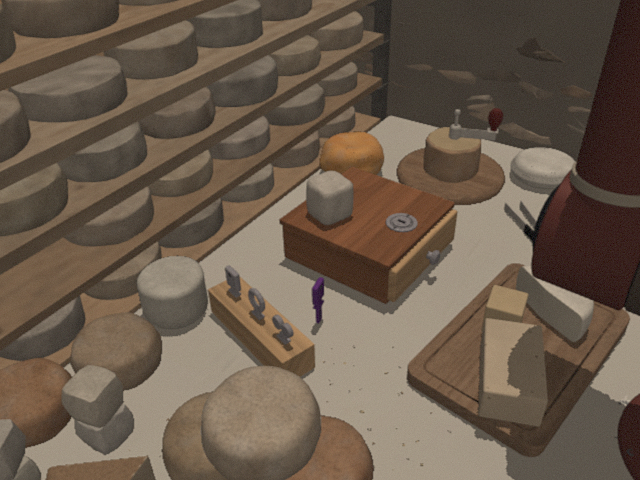

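View pics/top0.png

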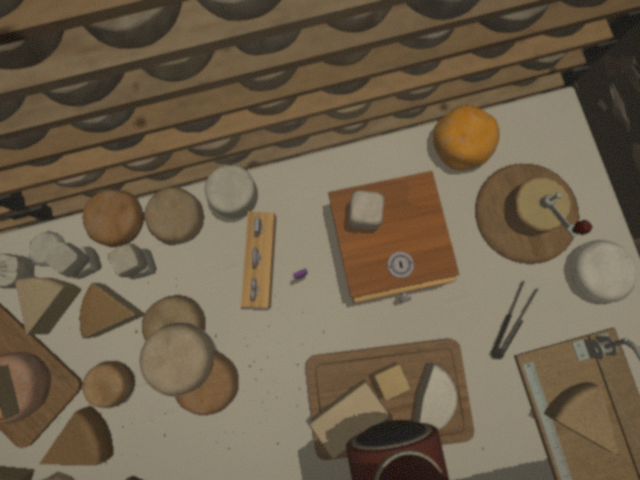

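View pics/wrist0.png

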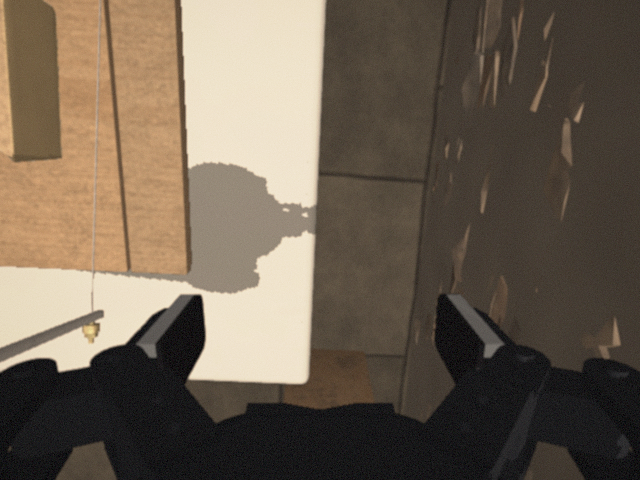

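```bash
python3 - <<'E'
from h import *
a=np.load('scene0.npz')['p'];b=np.load('top0.npz')['p']
x=np.hstack([cv2.resize(a[250:390,190:340],(400,373),interpolation=2),cv2.resize(b[200:320,230:350][:, :],(373,373),interpolation=2)])
cv2.imwrite('pics/z0.png',x)
y=np.hstack([cv2.resize(a[170:300,270:470],(400,260),interpolation=2),cv2.resize(b[165:310,320:470],(400,387),interpolation=2)[:260]])
cv2.imwrite('pics/z1.png',cv2.resize(b[165:310,320:470],(600,580),interpolation=2))
for (u,v,z) in [(257,227,.085),(255,257,.085),(254,289,.085),(250,211,.045),(274,213,.045),(242,306,.045),(268,308,.045),(401,264,.084),(330,192,.08),(432,172,.08),(458,275,.08),(352,300,.08)]:
    print(u,v,ray('top',u,v,z).round(4))
d=np.load('top0.npz')['d'];P=cloud('top',d)
for (u,v) in [(401,264),(420,220),(300,240),(250,240),(257,227),(366,205)]: print(P[v,u])
d=np.load('scene0.npz')['d'];P=cloud('scene',d)
for (u,v) in [(401,222),(350,240)]: print(P[v,u])
E
```

```text
257 227 [0.5692 0.2672 0.085 ]
255 257 [0.5126 0.2696 0.085 ]
254 289 [0.4536 0.27   0.085 ]
250 211 [0.6095 0.2882 0.045 ]
274 213 [0.6053 0.2407 0.045 ]
242 306 [0.424  0.2986 0.045 ]
268 308 [0.4201 0.249  0.045 ]
401 264 [ 4.989e-01 -3.000e-04  8.400e-02]
330 192 [0.6378 0.1303 0.08  ]
432 172 [ 0.6768 -0.0657  0.08  ]
458 275 [ 0.4786 -0.1056  0.08  ]
352 300 [0.4333 0.0907 0.08  ]
[ 0.50014413 -0.00202674  0.07313144]
[ 0.58272672 -0.03930825  0.07968685]
[ 0.55914282  0.19208981 -0.00151527]
[0.5512126  0.28637789 0.04658382]
[0.568669   0.26670928 0.08786781]
[0.59619935 0.06734241 0.14338907]
[0.49473347 0.00398067 0.08430597]
[0.51771998 0.09163727 0.08119821]
```

View pics/z0.png

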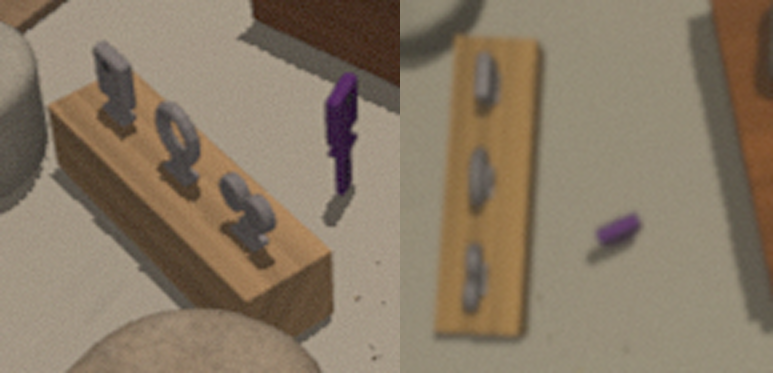

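View pics/z1.png

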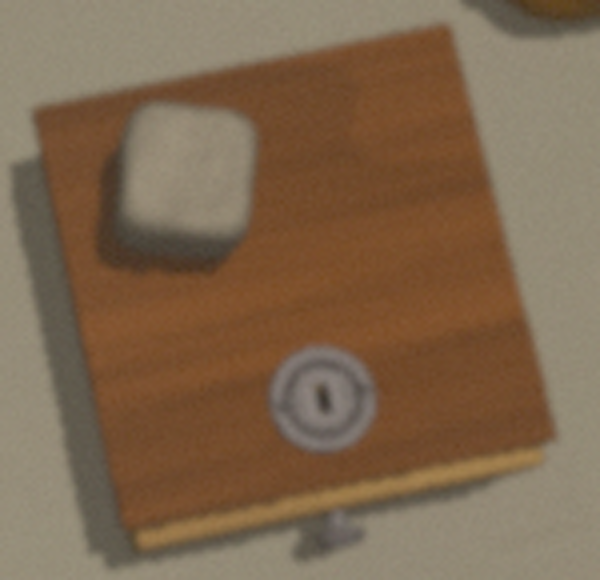

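```bash
cat >> h.py <<'E'
def plan(pos,yaw,n,g,tilt=None,st=None):
    st=st or env.read_state()
    R0=Ro.from_euler('xyz',st['eef_rot']); R1=Ro.from_euler('xyz',[np.pi,0,np.radians(yaw)])
    dp=R0.inv().apply(np.array(pos)-st['tool_pos'])*100
    rv=np.degrees((R0.inv()*R1).as_rotvec())
    print('dist mm/row %.1f deg/row %.1f'%(np.linalg.norm(dp)*10/n,np.linalg.norm(rv)/n))
    for i in range(1,n+1): print((np.r_[dp,rv]*i/n).round(2).tolist(),g)
def st():
    s=env.read_state(); print(round(s['time_s'],2),s['tool_pos'].round(4),np.degrees(s['eef_rot']).round(2),'F',s['wrist_force'].round(1),'T',s['torque'].round(2),'op',round(s['opening'],4),'q',s['qpos'].round(2))
    return s
E
python3 - <<'E'
from h import *
plan([0.33,-0.33,0.30],67,5,0)
E
```

```text
dist mm/row 61.5 deg/row 9.9
[4.28, -4.2, -1.39, -0.02, -0.01, -9.86] 0
[8.56, -8.4, -2.77, -0.03, -0.02, -19.72] 0
[12.84, -12.6, -4.16, -0.05, -0.03, -29.58] 0
[17.12, -16.79, -5.54, -0.07, -0.04, -39.45] 0
[21.4, -20.99, -6.93, -0.08, -0.05, -49.31] 0
```

Request:
send_rows([
  [4.3,-4.2,-1.4,0,0,-9.9,-0.1],
  [8.6,-8.4,-2.8,0,0,-19.7,-0.1],
  [12.8,-12.6,-4.2,0,0,-29.6,-0.1],
  [17.1,-16.8,-5.5,0,0,-39.4,-0.1],
  [21.4,-21,-6.9,0,0,-49.3,-0.1],
])

```text
time_s: 0.78
tool_pos: [0.3303, -0.328, 0.2997]
eef_rot: [-3.141, -0.002, 1.174]
wrist_force: [1.6, -0.4, -0.0]
opening: 0.0384
```

```bash
python3 - <<'E'
from h import *
st()
plan([0.45,-0.1,0.27],118,5,0)
E
```

```text
0.78 [ 0.3303 -0.328   0.2997] [-1.7995e+02 -1.0000e-01  6.7290e+01] F [ 1.6 -0.4 -0. ] T [-0.05 -0.01 -0.05] op 0.0384 q [-0.94 -0.37  1.88  0.    1.64 -0.55]
dist mm/row 51.8 deg/row 10.1
[5.13, 0.45, 0.6, -0.0, -0.02, -10.14] 0
[10.26, 0.89, 1.21, -0.0, -0.05, -20.29] 0
[15.39, 1.34, 1.81, -0.0, -0.07, -30.43] 0
[20.52, 1.79, 2.41, -0.01, -0.09, -40.57] 0
[25.65, 2.24, 3.02, -0.01, -0.11, -50.71] 0
```

Request:
send_rows([
  [5.1,0.4,0.6,0,0,-10.1,-0.1],
  [10.3,0.9,1.2,0,0,-20.3,-0.1],
  [15.4,1.3,1.8,0,0,-30.4,-0.1],
  [20.5,1.8,2.4,0,0,-40.6,-0.1],
  [25.6,2.2,3,0,0,-50.7,-0.1],
])

```text
time_s: 1.4
tool_pos: [0.4499, -0.0987, 0.2698]
eef_rot: [3.141, -0.001, 2.065]
wrist_force: [1.0, -0.6, 0.5]
opening: 0.0382
```

```bash
python3 - <<'E'
from h import *
st()
plan([0.5,0.0,0.22],170,5,0)
E
```

```text
1.4 [ 0.4499 -0.0987  0.2698] [ 1.7995e+02 -9.0000e-02  1.1832e+02] F [ 1.  -0.6  0.5] T [-0.05 -0.03  0.04] op 0.0382 q [-0.38 -0.38  1.93  0.    1.59 -0.87]
dist mm/row 24.3 deg/row 10.3
[1.26, 1.82, 1.0, 0.02, -0.01, -10.34] 0
[2.52, 3.64, 2.0, 0.03, -0.02, -20.67] 0
[3.78, 5.45, 3.0, 0.05, -0.03, -31.01] 0
[5.04, 7.27, 4.0, 0.07, -0.05, -41.34] 0
[6.3, 9.09, 5.0, 0.08, -0.06, -51.68] 0
```

Request:
send_rows([
  [1.3,1.8,1,0,0,-10.3,-0.1],
  [2.5,3.6,2,0,0,-20.7,-0.1],
  [3.8,5.5,3,0,0,-31,-0.1],
  [5,7.3,4,0,0,-41.3,-0.1],
  [6.3,9.1,5,0,0,-51.7,-0.1],
])

```text
time_s: 2.02
tool_pos: [0.5001, 0.0008, 0.2193]
eef_rot: [3.14, -0.001, 2.973]
wrist_force: [1.0, -0.2, 0.0]
opening: 0.0384
```

```bash
python3 - <<'E'
from h import *
s=st()
p,d=camera('wrist'); cv2.imwrite('pics/w1.png',p); np.savez('w1.npz',p=p,d=d,pos=s['tool_pos'],rot=s['eef_rot'])
E
```

```text
2.02 [0.5001 0.0008 0.2193] [ 1.7991e+02 -5.0000e-02  1.7037e+02] F [ 1.  -0.2  0. ] T [ 0.01 -0.07 -0.03] op 0.0384 q [-0.15 -0.24  1.91  0.    1.48 -1.55]
```

View pics/w1.png

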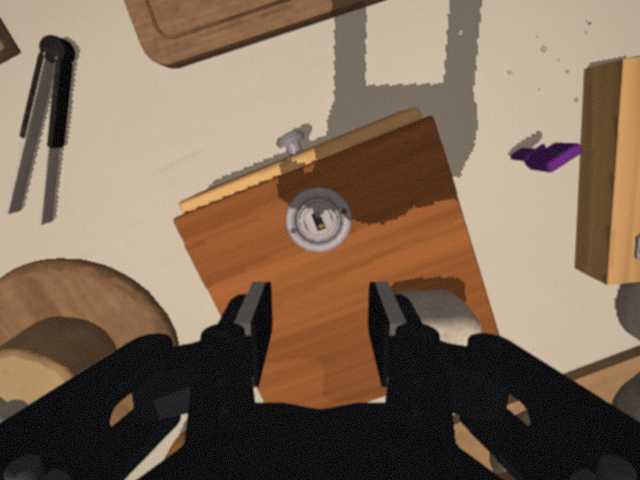

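```bash
python3 - <<'E'
from h import *
a=np.load('w1.npz'); p=a['p'];d=a['d']; s=dict(tool_pos=a['pos'],eef_rot=a['rot'])
cv2.imwrite('pics/w1z.png',cv2.resize(p[180:260,275:365],(720,640)[:2],interpolation=cv2.INTER_CUBIC)[:600])
hsv=cv2.cvtColor(p,cv2.COLOR_BGR2HSV)
m=((hsv[...,1]<60)&(hsv[...,2]>60)).astype(np.uint8)
roi=np.zeros_like(m); roi[180:260,275:365]=m[180:260,275:365]
n,l,stt,c=cv2.connectedComponentsWithStats(roi); i=1+np.argmax(stt[1:,4]); print(stt[i],c[i])
cn=max(cv2.findContours((l==i).astype(np.uint8),0,1)[0],key=cv2.contourArea)
e=cv2.fitEllipse(cv2.convexHull(cn)); print('ros',e, ray('wrist',*e[0],.083,s))
# dark slot
dark=np.zeros_like(m); sub=p[205:238,300:340].max(2); print(np.sort(sub.ravel())[:100:10])
dark[205:238,300:340]=(sub<70)
n,l,stt,c=cv2.connectedComponentsWithStats(dark); 
for i in range(1,n): print(stt[i],c[i], ray('wrist',*c[i],.084,s))
P=cloud('wrist',d,s)
print(P[235,330],P[200,310],P[300,320])
# till top edges: left edge, right edge by pixel
for u,v in [(176,219),(433,117),(497,330),(250,375)]: print(ray('wrist',u,v,.08,s))
E
```

```text
[ 286  188   65   64 3178] [317.937382   219.33259912]
ros ((318.0526428222656, 219.37913513183594), (63.751461029052734, 65.16600799560547), 90.29307556152344) [0.49514087 0.00068756 0.083     ]
[25 37 42 46 50 61 69 72 75 77]
[318 213   1   1   1] [318. 213.] [0.49015464 0.00150375 0.084     ]
[313 214  10  12  60] [317.08333333 219.35      ] [4.94783756e-01 1.89259884e-05 8.40000000e-02]
[0.50808482 0.00757606 0.08476788] [ 0.47987006 -0.00274325  0.08220012] [ 0.55998761 -0.00884425  0.08228148]
[ 0.47749227 -0.10505385  0.08      ]
[0.43657697 0.09303694 0.08      ]
[0.61156358 0.12928581 0.08      ]
[ 0.61869031 -0.07883067  0.08      ]
```

View pics/w1z.png

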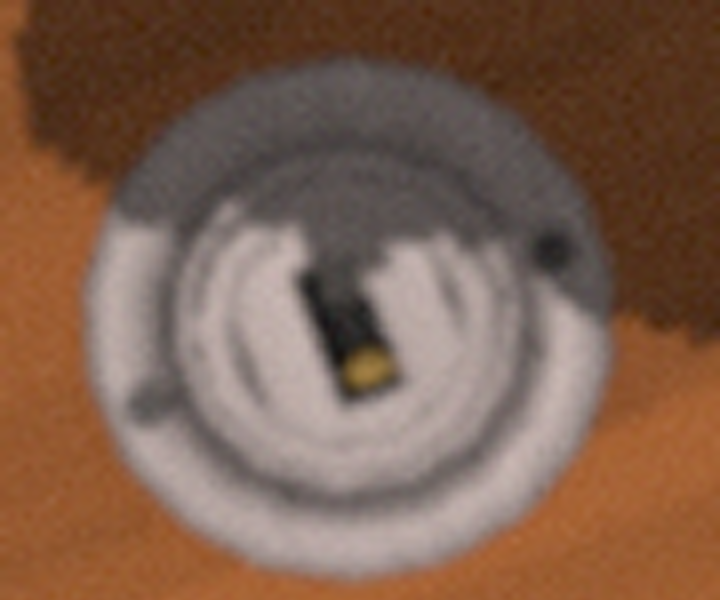

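```bash
python3 - <<'E'
from h import *
a=np.load('w1.npz'); s=dict(tool_pos=a['pos'],eef_rot=a['rot'])
for z in [(305,275),(345,405),(350,327),(395,380),(344,315),(350,322)]:
    print(z, ray('wrist',275+z[0]/8-.45,180+z[1]/8-.45,.084,s).round(4))
# till edges by sub-pixel mask
p=a['p']; hsv=cv2.cvtColor(p,cv2.COLOR_BGR2HSV)
m=((hsv[...,0]<14)&(hsv[...,1]>130)).astype(np.uint8)
cv2.imwrite('pics/m.png',m*255)
pts=[]
for v in range(160,300,2):
    r=np.where(m[v,400:520])[0]
    if len(r): pts.append((400+r.max(),v))
W=np.array([ray('wrist',u,v,.08,s)[:2] for u,v in pts]); 
vx,vy,x0,y0=cv2.fitLine(W.astype(np.float32),cv2.DIST_HUBER,0,.001,.001).ravel(); print('right edge yaw',np.degrees(np.arctan2(vy,vx)),x0,y0)
pts=[]
for v in range(230,310,2):
    r=np.where(m[v,150:260])[0]
    if len(r): pts.append((150+r.min(),v))
W=np.array([ray('wrist',u,v,.08,s)[:2] for u,v in pts]); 
vx,vy,x1,y1=cv2.fitLine(W.astype(np.float32),cv2.DIST_HUBER,0,.001,.001).ravel(); print('left edge yaw',np.degrees(np.arctan2(vy,vx)),x1,y1)
nrm=np.array([-vy,vx]); c=np.array([.495,.0004])
print('lock lateral offset from edges',nrm@(c-[x0,y0]),nrm@(c-[x1,y1]))
plan([0.56,0.262,0.20],177,5,0,)
E
```

```text
(305, 275) [ 0.4902 -0.0025  0.084 ]
(345, 405) [ 0.503  -0.0009  0.084 ]
(350, 327) [0.4957 0.0008 0.084 ]
(395, 380) [0.5015 0.0041 0.084 ]
(344, 315) [4.945e-01 4.000e-04 8.400e-02]
(350, 322) [0.4953 0.0009 0.084 ]
right edge yaw 11.704906 0.5254284 0.110866725
left edge yaw 11.836879 0.51275635 -0.099991575
lock lateral offset from edges -0.10187605180580472 0.10189909481462334
dist mm/row 53.3 deg/row 1.3
[-0.34, 5.31, 0.37, 0.04, -0.03, -1.26] 0
[-0.69, 10.62, 0.74, 0.09, -0.06, -2.53] 0
[-1.03, 15.93, 1.11, 0.13, -0.09, -3.79] 0
[-1.38, 21.24, 1.48, 0.17, -0.13, -5.06] 0
[-1.72, 26.55, 1.85, 0.21, -0.16, -6.32] 0
```

Request:
send_rows([
  [-0.3,5.3,0.4,0,0,-1.3,-0.1],
  [-0.7,10.6,0.7,0,0,-2.5,-0.1],
  [-1,15.9,1.1,0.1,0,-3.8,-0.1],
  [-1.4,21.2,1.5,0.1,0,-5,-0.1],
  [-1.7,26.5,1.8,0.1,0,-6.3,-0.1],
])

```text
time_s: 2.7
tool_pos: [0.5598, 0.2628, 0.2003]
eef_rot: [3.14, -0.003, 3.087]
wrist_force: [0.5, -1.2, -0.1]
opening: 0.0384
```

```bash
python3 - <<'E'
from h import *
s=st()
p,d=camera('wrist'); cv2.imwrite('pics/w2.png',p); np.savez('w2.npz',p=p,d=d,pos=s['tool_pos'],rot=s['eef_rot'])
E
```

```text
2.7 [0.5598 0.2628 0.2003] [ 1.7991e+02 -1.6000e-01  1.7690e+02] F [ 0.5 -1.2 -0.1] T [ 0.03 -0.03 -0.06] op 0.0384 q [ 0.32  0.06  1.66  0.    1.43 -1.2 ]
```

View pics/w2.png

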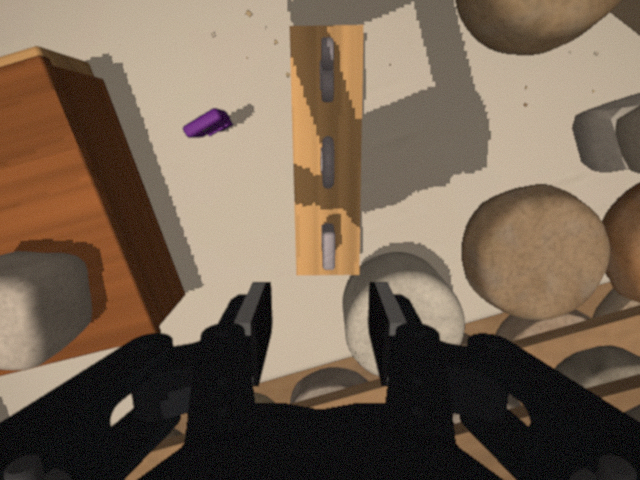

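```bash
python3 - <<'E'
from h import *
a=np.load('w2.npz'); p=a['p'];d=a['d']; s=dict(tool_pos=a['pos'],eef_rot=a['rot'])
cv2.imwrite('pics/w2z.png',cv2.resize(p[205:285,285:375],(720,640),interpolation=cv2.INTER_CUBIC)[:600])
P=cloud('wrist',d,s)
for u,v in [(328,246),(328,240),(345,255),(305,230),(403,280),(380,270)]: print(u,v,P[v,u].round(4))
hsv=cv2.cvtColor(p,cv2.COLOR_BGR2HSV)
m=np.zeros((480,640),np.uint8); x0,y0,x1,y1=312,215,346,272
sub=(P[y0:y1,x0:x1,2]>.08)&(P[y0:y1,x0:x1,2]<.1); m[y0:y1,x0:x1]=sub
n,l,stt,c=cv2.connectedComponentsWithStats(m); i=1+np.argmax(stt[1:,4]); print('depth',stt[i],c[i],ray('wrist',*c[i],.088,s))
m2=np.zeros((480,640),np.uint8); m2[y0:y1,x0:x1]=(hsv[y0:y1,x0:x1,1]<70)
n,l,stt,c=cv2.connectedComponentsWithStats(m2); i=1+np.argmax(stt[1:,4]); print('sat',stt[i],c[i],ray('wrist',*c[i],.088,s))
cn=max(cv2.findContours((l==i).astype(np.uint8),0,1)[0],key=cv2.contourArea); r=cv2.minAreaRect(cn); print(r)
b=cv2.boxPoints(r); print([ray('wrist',*q,.088,s).round(4) for q in b])
# block edges
mb=((hsv[...,0]>10)&(hsv[...,0]<25)&(hsv[...,1]>80)).astype(np.uint8)
L=[];Rr=[]
for v in range(60,265,3):
    r=np.where(mb[v,270:380])[0]+270
    L.append(ray('wrist',r.min(),v,.045,s)[:2]);Rr.append(ray('wrist',r.max(),v,.045,s)[:2])
for W in (L,Rr):
    vx,vy,a0,b0=cv2.fitLine(np.float32(W),cv2.DIST_HUBER,0,.001,.001).ravel(); print('edge',np.degrees(np.arctan2(vy,vx)),a0,b0)
print(ray('wrist',297,275,.045,s),ray('wrist',359,275,.045,s))
# cheese highest
Z=P[250:380,345:372+90]; k=(Z[...,2]<.15)&(Z[...,2]>.03)&(Z[...,1]>.25); print('cheese',Z[k].min(0),Z[k].max(0))
E
```

```text
328 246 [0.5682 0.2684 0.0897]
328 240 [0.5639 0.2686 0.0899]
345 255 [0.5885 0.2821 0.0485]
305 230 [0.5663 0.2511 0.047 ]
403 280 [0.6052 0.325  0.0672]
380 270 [0.6034 0.3104 0.0472]
depth [322 230  13  40 506] [328.  249.5] [0.57126909 0.26828442 0.088     ]
sat [322 224  13  46 544] [328.15441176 246.22610294] [0.56890003 0.26850786 0.088     ]
((328.0, 246.5), (45.0, 12.0), 90.0)
[array([0.5528, 0.2651, 0.088 ]), array([0.5533, 0.2733, 0.088 ]), array([0.5859, 0.2718, 0.088 ]), array([0.5854, 0.2633, 0.088 ])]
edge -2.4048457 0.5144573 0.24511209
edge -2.6177225 0.51728874 0.2970283
[0.60479925 0.24187343 0.045     ] [0.60762446 0.29322205 0.045     ]
cheese [0.58459841 0.27873147 0.03007074] [0.68962549 0.37276511 0.07093703]
```

View pics/w2z.png

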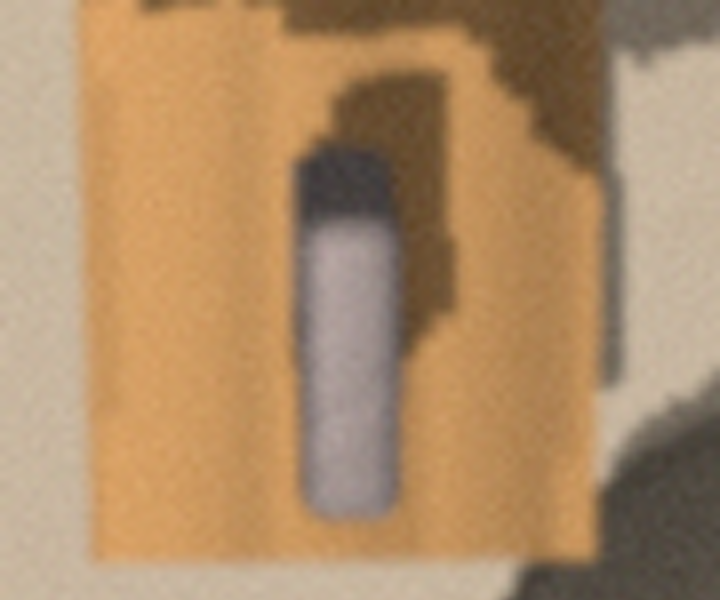

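```bash
python3 - <<'E'
from h import *
plan([0.5715,0.2684,0.055],177.5,5,0)
E
```

```text
dist mm/row 29.0 deg/row 0.1
[-0.24, -0.0, 2.89, 0.07, -0.04, -0.07] 0
[-0.48, -0.0, 5.78, 0.14, -0.07, -0.14] 0
[-0.73, -0.0, 8.68, 0.21, -0.11, -0.21] 0
[-0.97, -0.0, 11.57, 0.28, -0.15, -0.28] 0
[-1.21, -0.0, 14.46, 0.35, -0.18, -0.35] 0
```

```bash
python3 - <<'E'
from h import *
s=st()
plan([0.5715,0.2684,0.055],177.5,5,0)
a=np.load('w2.npz');print(a['pos'])
E
```

```text
2.75 [0.5599 0.2681 0.1996] [179.65  -0.18 177.15] F [-3.3  1.5 -0.6] T [ 0.04  0.07 -0.  ] op 0.0385 q [ 0.32  0.06  1.65  0.01  1.42 -1.2 ]
dist mm/row 29.0 deg/row 0.1
[-0.24, -0.0, 2.89, 0.07, -0.04, -0.07] 0
[-0.48, -0.0, 5.78, 0.14, -0.07, -0.14] 0
[-0.73, -0.0, 8.68, 0.21, -0.11, -0.21] 0
[-0.97, -0.0, 11.57, 0.28, -0.15, -0.28] 0
[-1.21, -0.0, 14.46, 0.35, -0.18, -0.35] 0
[0.55982303 0.26277198 0.20028677]
```

Request:
send_rows([
  [-0.5,0,1,0.3,-0.2,-0.3,-0.45],
  [-1,0,1,0.3,-0.2,-0.3,-0.45],
  [-1,0,1,0.3,-0.2,-0.3,-0.45],
  [-1,0,1,0.3,-0.2,-0.3,-0.45],
])

```text
time_s: 3.25
tool_pos: [0.5701, 0.2666, 0.19]
eef_rot: [3.141, 0.001, 3.095]
wrist_force: [0.3, 0.2, -0.2]
opening: 0.0235
```

```bash
cat >> h.py <<'E'
def key(a,z=.088):
    p=a['p'];d=a['d']; s=dict(tool_pos=a['pos'],eef_rot=a['rot'])
    P=cloud('wrist',d,s)
    m=((P[...,2]>.078)&(P[...,2]<.1)&(abs(P[...,0]-.571)<.03)&(abs(P[...,1]-.268)<.015)).astype(np.uint8)
    n,l,stt,c=cv2.connectedComponentsWithStats(m); i=1+np.argmax(stt[1:,4]); print('depth',stt[i],c[i],ray('wrist',*c[i],z,s))
    cn=max(cv2.findContours((l==i).astype(np.uint8),0,1)[0],key=cv2.contourArea)
    W=np.array([ray('wrist',*q[0],z,s)[:2] for q in cn]); print('rect',cv2.minAreaRect(W.astype(np.float32)*1000))
E
python3 - <<'E'
from h import *
s=st()
p,d=camera('wrist'); cv2.imwrite('pics/w3.png',p); np.savez('w3.npz',p=p,d=d,pos=s['tool_pos'],rot=s['eef_rot'])
st(); key(np.load('w3.npz'))
E
```

```text
3.25 [0.5701 0.2666 0.19  ] [1.7994e+02 5.0000e-02 1.7735e+02] F [ 0.3  0.2 -0.2] T [ 0.01  0.03 -0.02] op 0.0235 q [ 0.32  0.09  1.64  0.    1.41 -1.21]
3.3 [0.5701 0.2668 0.1901] [1.7993e+02 5.0000e-02 1.7737e+02] F [-0.7  0.8 -0.2] T [0.06 0.04 0.01] op 0.0234 q [ 0.32  0.09  1.64  0.    1.41 -1.21]
depth [315 217  15  44 556] [322.07553957 238.55215827] [0.57102538 0.26843417 0.088     ]
rect ((571.2105102539062, 268.3783874511719), (9.30313777923584, 29.655975341796875), 87.69328308105469)
```

Consistent: key at (0.5711, 0.2684), yaw −2.3°. Descend.

```bash
python3 - <<'E'
from h import *
plan([0.5711,0.2684,0.054],177.6,5,0)
E
```

```text
dist mm/row 27.2 deg/row 0.0
[-0.02, 0.03, 2.72, 0.01, 0.01, -0.05] 0
[-0.03, 0.06, 5.44, 0.03, 0.02, -0.09] 0
[-0.05, 0.09, 8.17, 0.04, 0.03, -0.14] 0
[-0.07, 0.12, 10.89, 0.05, 0.04, -0.19] 0
[-0.09, 0.15, 13.61, 0.06, 0.05, -0.23] 0
```

Request:
send_rows([
  [-0.05,0.15,3,0.05,0,-0.1,-0.45],
  [-0.1,0.15,6.5,0.05,0,-0.2,-0.45],
  [-0.1,0.15,10,0.05,0,-0.2,-0.45],
  [-0.1,0.15,12.5,0.05,0.05,-0.2,-0.45],
  [-0.1,0.15,13.6,0.05,0.05,-0.2,-0.45],
])

```text
time_s: 3.92
tool_pos: [0.5703, 0.2677, 0.0525]
eef_rot: [-3.141, -0.002, 3.099]
wrist_force: [0.5, 0.2, -0.2]
opening: 0.0234
```

Request:
send_rows([
  [0,0,0,0,0,0,-0.45],
  [0,0,0,0,0,0,-0.45],
])

```text
time_s: 4.18
tool_pos: [0.5712, 0.2679, 0.0539]
eef_rot: [3.142, -0.0, 3.098]
wrist_force: [-0.7, 0.8, -0.1]
opening: 0.0234
```

```bash
python3 - <<'E'
from h import *
s=st()
p,d=camera('wrist'); cv2.imwrite('pics/w4.png',p)
plan([0.5711,0.2684,0.054],177.6,1,0)
E
```

```text
4.17 [0.5712 0.2679 0.0539] [ 1.7999e+02 -1.0000e-02  1.7752e+02] F [-0.7  0.8 -0.1] T [0.01 0.02 0.01] op 0.0234 q [ 0.32  0.23  1.73  0.    1.18 -1.21]
dist mm/row 0.5 deg/row 0.1
[0.02, 0.04, 0.01, 0.02, 0.01, -0.08] 0
```

View pics/w4.png

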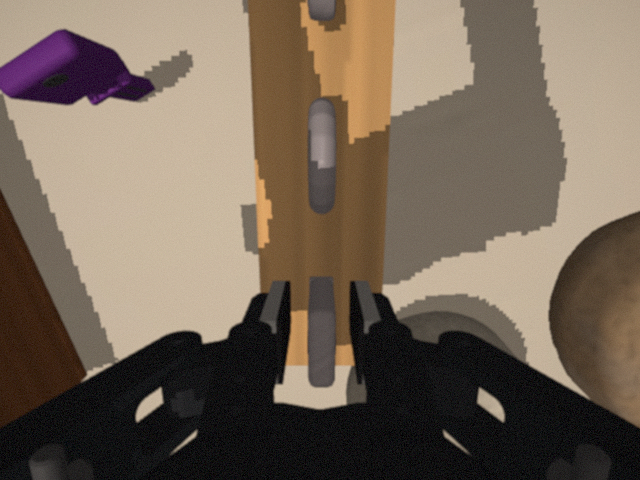

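Request:
send_rows([
  [0,0.05,0,0,0,0,-1],
  [0,0.05,0,0,0,0,-1],
  [0,0.05,0,0,0,0,-1],
  [0,0.05,0,0,0,0,-1],
  [0,0.05,0,0,0,0,-1],
])

```text
time_s: 4.85
tool_pos: [0.5721, 0.2688, 0.0552]
eef_rot: [3.141, 0.002, 3.098]
wrist_force: [-0.6, 0.7, 5.4]
opening: 0.0081
```

```bash
python3 - <<'E'
from h import *
s=st()
E
```

```text
4.85 [0.5721 0.2688 0.0552] [1.7995e+02 1.0000e-01 1.7752e+02] F [-0.6  0.7  5.4] T [-0.05  0.1  -0.01] op 0.0081 q [ 0.32  0.23  1.72  0.    1.18 -1.21]
```

Request:
send_rows([
  [0,0,-1,0,0,0,-1],
  [0,0,-2.5,0,0,0,-1],
  [0,0,-4.5,0,0,0,-1],
  [0,0,-7,0,0,0,-1],
  [0,0,-10,0,0,0,-1],
])

```text
time_s: 5.48
tool_pos: [0.5716, 0.2687, 0.1569]
eef_rot: [3.141, 0.002, 3.098]
wrist_force: [-0.8, -0.4, -0.1]
opening: 0.0083
```

```bash
python3 - <<'E'
from h import *
s=st()
plan([0.495,0.0005,0.20],191.8,5,-1)
E
```

```text
5.47 [0.5716 0.2687 0.1569] [1.7995e+02 9.0000e-02 1.7753e+02] F [-0.8 -0.4 -0.1] T [-0.04 -0.04  0.03] op 0.0083 q [ 0.32  0.12  1.67  0.    1.35 -1.21]
dist mm/row 56.4 deg/row 2.9
[1.3, -5.42, -0.87, 0.01, 0.02, -2.85] -1
[2.6, -10.85, -1.74, 0.02, 0.04, -5.71] -1
[3.9, -16.27, -2.61, 0.02, 0.06, -8.56] -1
[5.2, -21.69, -3.48, 0.03, 0.08, -11.42] -1
[6.49, -27.12, -4.35, 0.04, 0.1, -14.27] -1
```

Request:
send_rows([
  [0.8,-3,-4.3,0,0,-2,-1],
  [2.2,-9,-4.3,0,0,-5,-1],
  [3.6,-15,-4.3,0,0,-8,-1],
  [5,-21,-4.3,0,0,-11.4,-1],
  [6.5,-27.1,-4.3,0,0,-14.3,-1],
])

```text
time_s: 6.1
tool_pos: [0.4945, -0.0007, 0.2012]
eef_rot: [-3.141, 0.004, -2.933]
wrist_force: [0.9, -0.9, -0.2]
opening: 0.0079
```

Request:
send_rows([
  [0,0,0,0,0,0,-1],
  [0,0,0,0,0,0,-1],
  [0,0,0,0,0,0,-1],
])

```text
time_s: 6.48
tool_pos: [0.4948, 0.0004, 0.2016]
eef_rot: [-3.141, 0.005, -2.931]
wrist_force: [0.3, 0.8, -0.7]
opening: 0.0079
```

```bash
python3 - <<'E'
from h import *
s=st()
p,d=camera('wrist'); cv2.imwrite('pics/w5.png',p); np.savez('w5.npz',p=p,d=d,pos=s['tool_pos'],rot=s['eef_rot'])
st()
E
```

```text
6.47 [4.948e-01 4.000e-04 2.016e-01] [-179.98    0.26 -167.95] F [ 0.3  0.8 -0.7] T [ 0.02 -0.01 -0.  ] op 0.0079 q [-0.15 -0.25  1.94  0.    1.44 -1.93]
6.53 [0.4948 0.0005 0.2014] [-179.98    0.24 -167.93] F [-0.   0.6 -0.1] T [0.01 0.01 0.02] op 0.0082 q [-0.15 -0.25  1.94  0.    1.44 -1.93]
```

View pics/w5.png

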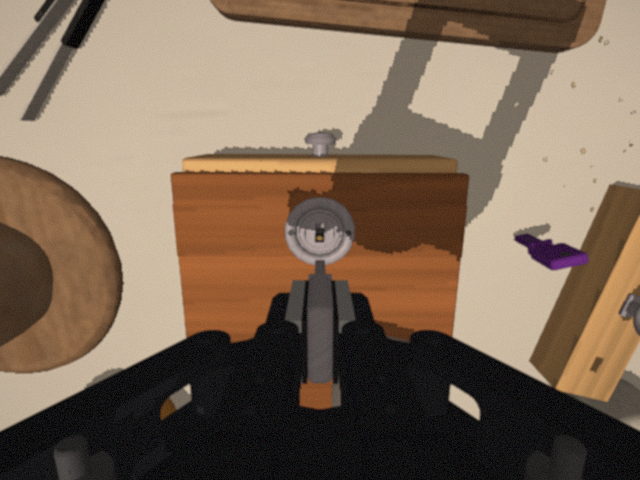

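```bash
cat >> h.py <<'E'
def lock(a,c0=(.495,.0005)):
    p=a['p'];d=a['d']; s=dict(tool_pos=a['pos'],eef_rot=a['rot'])
    hsv=cv2.cvtColor(p,cv2.COLOR_BGR2HSV)
    f,cx,cy,_=K('wrist');R,o=cam_pose('wrist',s)
    q=R.T@(np.array([*c0,.084])-o); u0,v0=int(f*q[0]/q[2]+cx),int(f*q[1]/q[2]+cy); h=45
    m=np.zeros((480,640),np.uint8); sl=np.s_[v0-h:v0+h,u0-h:u0+h]
    m[sl]=((hsv[...,1]<75)&(hsv[...,2]>50))[sl]
    cv2.imwrite('pics/lz.png',cv2.resize(p[sl],(600,600),interpolation=2)); print('crop',u0-h,v0-h,600/90)
    return m,s
E
python3 - <<'E'
from h import *
a=np.load('w5.npz');m,s=lock(a)
m[256:]=0
n,l,stt,c=cv2.connectedComponentsWithStats(m); i=1+np.argmax(stt[1:,4])
cn=max(cv2.findContours((l==i).astype(np.uint8),0,1)[0],key=cv2.contourArea)
hl=cv2.convexHull(cn); hl=hl[hl[:,0,1]<253]; W=np.array([ray('wrist',*q[0],.083,s)[:2]*1000 for q in hl]).astype(np.float32)
A=np.c_[2*W,np.ones(len(W))]; x=np.linalg.lstsq(A,(W**2).sum(1),rcond=None)[0]; print('circle',x[:2],np.sqrt(x[2]+x[0]**2+x[1]**2))
print('tip',ray('wrist',320,264,.1606,s))
p=a['p'];hsv=cv2.cvtColor(p,cv2.COLOR_BGR2HSV)
# front edge of till top & sides
mt=((hsv[...,0]<14)&(hsv[...,1]>130)).astype(np.uint8)
for nm,rng,fn in [('L',range(180,270,3),0),('R',range(180,270,3),1)]:
    W=[]
    for v in rng:
        r=np.where(mt[v])[0]; r=r[(r>140)&(r<500)]
        W.append(ray('wrist',r.max() if fn else r.min(),v,.08,s)[:2])
    vx,vy,x0,y0=cv2.fitLine(np.float32(W),cv2.DIST_HUBER,0,.001,.001).ravel(); print(nm,np.degrees(np.arctan2(vy,vx)),x0,y0, np.array([-vy,vx])@(np.array([.495,.0005])-[x0,y0]))
# key bow edges angle/pos in the image
E
```

```text
crop 274 186 6.666666666666667
circle [495.63574959   0.55383056] 24.647859214812936
tip [4.92655322e-01 4.39323275e-04 1.60600000e-01]
L 10.874224 0.5151831 -0.09980416 0.10231068345921454
R 12.087634 0.46341062 0.09805816 -0.10201019559511257
```

View pics/lz.png

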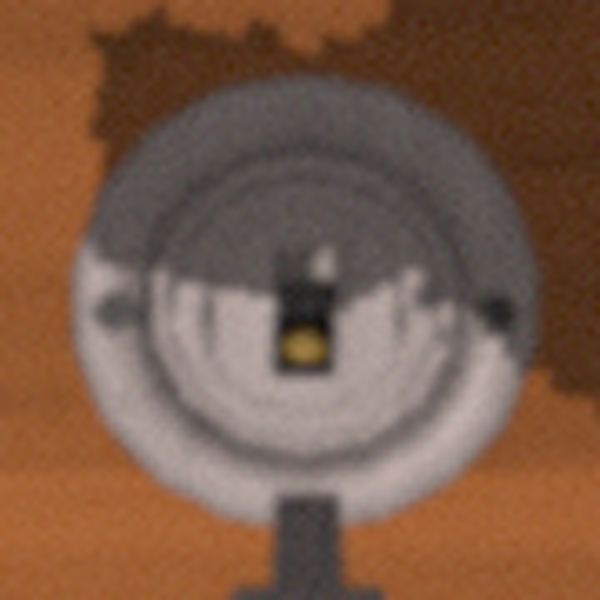

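```bash
python3 - <<'E'
from h import *
a=np.load('w5.npz');s=dict(tool_pos=a['pos'],eef_rot=a['rot'])
P=cloud('wrist',a['d'],s); T=Ro.from_euler('xyz',s['eef_rot']).inv()
for v in list(range(250,300,3))+list(range(300,395,6)): print(v,a['p'][v,320],(T.apply(P[v,320]-s['tool_pos'])*1000).round(1))
cv2.imwrite('pics/kz.png',cv2.resize(a['p'][245:395,260:380],(480,600),interpolation=2))
E
```

```text
250 [154 157 172] [-13.1   0.5 116.1]
253 [128 129 146] [-16.1   0.5 118.9]
256 [105 109 118] [-18.3   0.5 118.4]
259 [121 126 139] [-20.1   0.5 117.2]
262 [70 66 75] [ 5.5  0.5 34.8]
265 [61 66 71] [ 5.4  0.5 30.6]
268 [67 68 75] [ 5.6  0.5 25.7]
271 [67 65 72] [ 5.6  0.5 21.6]
274 [63 62 70] [9.7 0.5 6.7]
277 [64 66 72] [13.8  0.5 -7.6]
280 [69 69 76] [ 13.6   0.5 -10.1]
283 [67 65 74] [ 13.3   0.5 -12.4]
286 [68 69 75] [ 13.7   0.5 -16.2]
289 [66 68 73] [ 13.6   0.5 -18.8]
292 [65 66 72] [ 13.5   0.5 -21.2]
295 [67 72 75] [ 13.1   0.5 -22.9]
298 [72 74 79] [ 13.    0.5 -25. ]
300 [66 67 73] [ 13.2   0.5 -27.2]
306 [68 68 75] [ 13.1   0.5 -31.4]
312 [85 86 95] [ 12.    0.5 -33.4]
318 [85 85 92] [ 10.1   0.5 -33.9]
324 [77 83 88] [  8.4   0.5 -34.6]
330 [85 89 95] [  6.    0.5 -34.1]
336 [85 84 92] [  4.    0.5 -34.3]
342 [83 85 91] [  1.5   0.5 -33.5]
348 [86 86 96] [ -0.3   0.5 -34.2]
354 [83 84 90] [  65.9    0.4 -144. ]
360 [81 86 91] [ -4.8   0.5 -34. ]
366 [80 81 89] [ -6.7   0.5 -34.4]
372 [82 86 94] [ -9.2   0.5 -34. ]
378 [81 84 93] [-11.6   0.5 -33.8]
384 [ 46  77 133] [-125.     0.5  119.5]
390 [ 45  82 141] [-132.8    0.5  122.6]
```

View pics/kz.png

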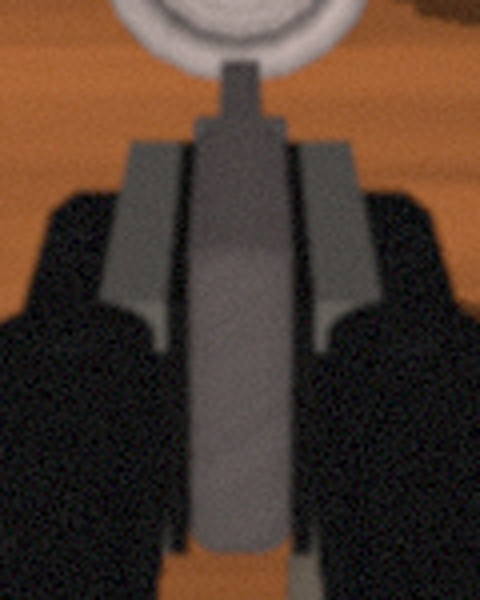

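```bash
python3 - <<'E'
from h import *
a=np.load('w5.npz');s=dict(tool_pos=a['pos'],eef_rot=a['rot']); T=Ro.from_euler('xyz',s['eef_rot']).inv()
f=lambda u,v,z:(T.apply(ray('wrist',u,v,z,s)-s['tool_pos'])*1000).round(2)
k=600/90
print('slot bottom corners',[f(274+x/k-.42,186+y/k-.42,.084) for x,y in [(277,373),(332,373),(277,283),(332,283),(304,375)]])
print('circle',(T.apply(np.array([.49564,.00055,.083])-s['tool_pos'])*1000))
print('dots',f(274+115/k-.4,186+312/k-.4,.083),f(274+495/k-.4,186+312/k-.4,.083))
# blade sides in kz: scale 4, at depth z tool 34 -> world z
z=s['tool_pos'][2]-.033
print('blade',f(260+222/4-.4,265,z),f(260+260/4-.4,265,z)); z=s['tool_pos'][2]+.034
print('bow',f(260+189/4-.4,340,z),f(260+294/4-.4,340,z),f(320,245+548/4-.4,z),f(320,245+250/4-.4,z))
E
```

```text
slot bottom corners [array([ -7.27,  -2.9 , 117.68]), array([ -7.27,   2.94, 117.68]), array([  2.58,  -2.87, 117.64]), array([  2.58,   2.92, 117.63]), array([-7.4900e+00, -3.0000e-02,  1.1768e+02])]
circle [-2.94260203e-01  2.37190725e-02  1.18647634e+02]
dots [ -0.84 -20.05 118.66] [ -0.84  20.23 118.64]
blade [ 4.55 -1.88 32.98] [ 4.55  2.75 32.98]
bow [  2.45  -3.74 -34.01] [  2.45   4.66 -34.01] [-12.92   0.47 -33.94] [ 13.93   0.47 -34.06]
```

```bash
python3 - <<'E'
from h import *
s=st()
y=np.radians(191.8); ty=np.array([np.sin(y),-np.cos(y)])
xy=np.array([.4948,.0004])+ty*-.0004; print(xy)
plan([*xy,.129],191.8,5,-1)
E
```

```text
6.53 [0.4948 0.0005 0.2014] [-179.98    0.24 -167.93] F [-0.   0.6 -0.1] T [0.01 0.01 0.02] op 0.0082 q [-0.15 -0.25  1.94  0.    1.44 -1.93]
[4.94881798e-01 8.45304450e-06]
dist mm/row 14.5 deg/row 0.1
[0.01, -0.01, 1.45, -0.0, 0.05, 0.05] -1
[0.01, -0.02, 2.9, -0.01, 0.1, 0.11] -1
[0.02, -0.03, 4.34, -0.01, 0.14, 0.16] -1
[0.02, -0.04, 5.79, -0.01, 0.19, 0.22] -1
[0.03, -0.05, 7.24, -0.02, 0.24, 0.27] -1
```

Request:
send_rows([
  [0,0,2,0,0.1,0.1,-1],
  [0.02,-0.03,4,0,0.2,0.2,-1],
  [0.03,-0.05,6,0,0.2,0.2,-1],
  [0.03,-0.05,7.2,0,0.2,0.2,-1],
  [0.03,-0.05,7.2,0,0.2,0.2,-1],
])

```text
time_s: 7.15
tool_pos: [0.4937, 0.0003, 0.1274]
eef_rot: [3.141, -0.003, -2.934]
wrist_force: [0.2, -0.2, -1.1]
opening: 0.008
```

Request:
send_rows([
  [0,0,0,0,0,0,-1],
  [0,0,0,0,0,0,-1],
])

```text
time_s: 7.4
tool_pos: [0.4941, 0.0003, 0.128]
eef_rot: [3.141, -0.002, -2.934]
wrist_force: [-0.1, 0.4, -0.9]
opening: 0.008
```

```bash
python3 - <<'E'
from h import *
s=st()
p,d=camera('scene'); cv2.imwrite('pics/s6.png',cv2.resize(p[170:270,340:460],(720,600),interpolation=2)); 
p,d=camera('wrist'); cv2.imwrite('pics/w6.png',cv2.resize(p[200:400,200:440],(720,600),interpolation=2)); np.savez('w6.npz',p=p,d=d,pos=s['tool_pos'],rot=s['eef_rot'])
E
```

```text
7.4 [4.941e-01 3.000e-04 1.280e-01] [ 1.7997e+02 -1.0000e-01 -1.6811e+02] F [-0.1  0.4 -0.9] T [-0.02  0.04 -0.01] op 0.008 q [-0.15 -0.18  2.01 -0.    1.31 -1.93]
```

View pics/s6.png

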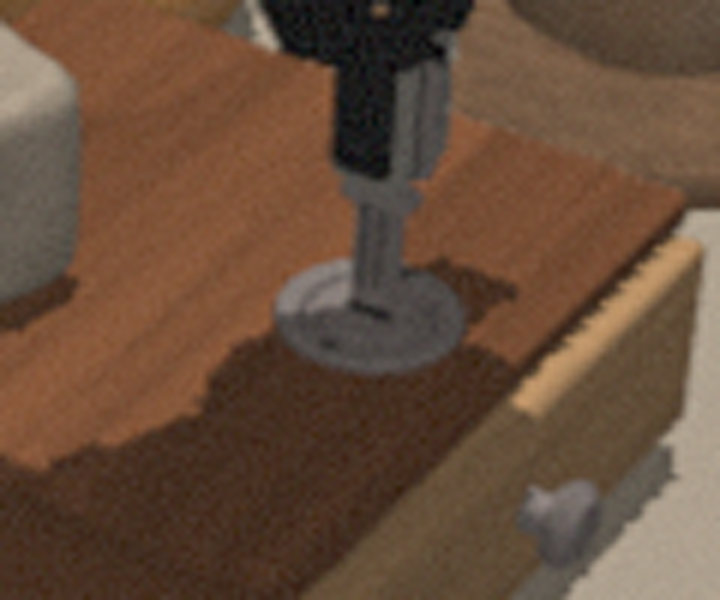

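View pics/w6.png

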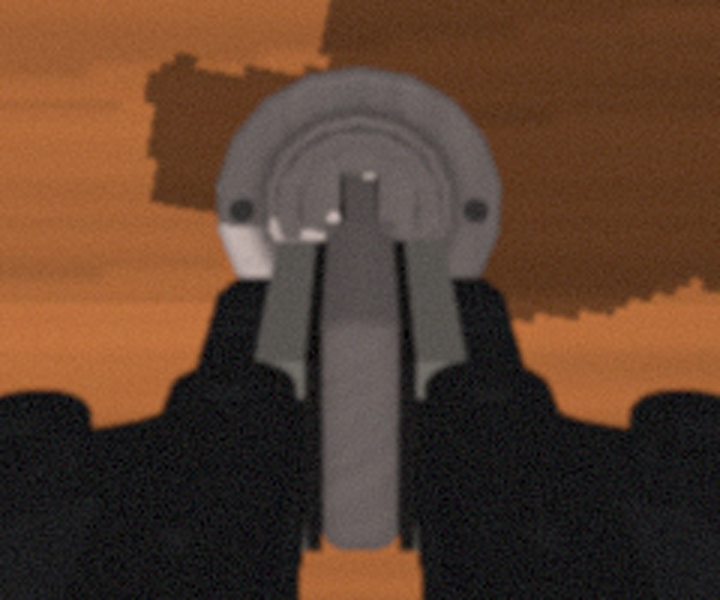

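Request:
send_rows([
  [-0.09,-0.02,0,0,0,0,-1],
  [-0.09,-0.02,0.2,0,0,0,-1],
  [-0.09,-0.02,0.4,0,0,0,-1],
  [-0.09,-0.02,0.5,0,0,0,-1],
  [-0.09,-0.02,0.5,0,0,0,-1],
])

```text
time_s: 8.12
tool_pos: [0.4949, 0.0002, 0.1229]
eef_rot: [3.141, -0.002, -2.934]
wrist_force: [-0.2, -0.8, -1.2]
opening: 0.0078
```

```bash
python3 - <<'E'
from h import *
s=st()
E
```

```text
8.12 [4.949e-01 2.000e-04 1.229e-01] [ 1.7996e+02 -1.1000e-01 -1.6812e+02] F [-0.2 -0.8 -1.2] T [ 0.01 -0.02  0.05] op 0.0078 q [-0.15 -0.17  2.01 -0.    1.3  -1.93]
```

Request:
send_rows([
  [0,0,0.2,0,0,0,-1],
  [0,0,0.4,0,0,0,-1],
  [0,0,0.5,0,0,0,-1],
])

```text
time_s: 8.5
tool_pos: [0.4948, 0.0003, 0.1176]
eef_rot: [3.141, -0.002, -2.934]
wrist_force: [-0.4, 0.2, -0.6]
opening: 0.0081
```

```bash
python3 - <<'E'
from h import *
s=st()
p,d=camera('scene'); cv2.imwrite('pics/s7.png',cv2.resize(p[170:270,340:460],(720,600),interpolation=2)); 
E
```

```text
8.5 [4.948e-01 3.000e-04 1.176e-01] [ 1.7995e+02 -1.3000e-01 -1.6812e+02] F [-0.4  0.2 -0.6] T [-0.    0.05 -0.03] op 0.0081 q [-0.15 -0.16  2.02 -0.    1.29 -1.93]
```

View pics/s7.png

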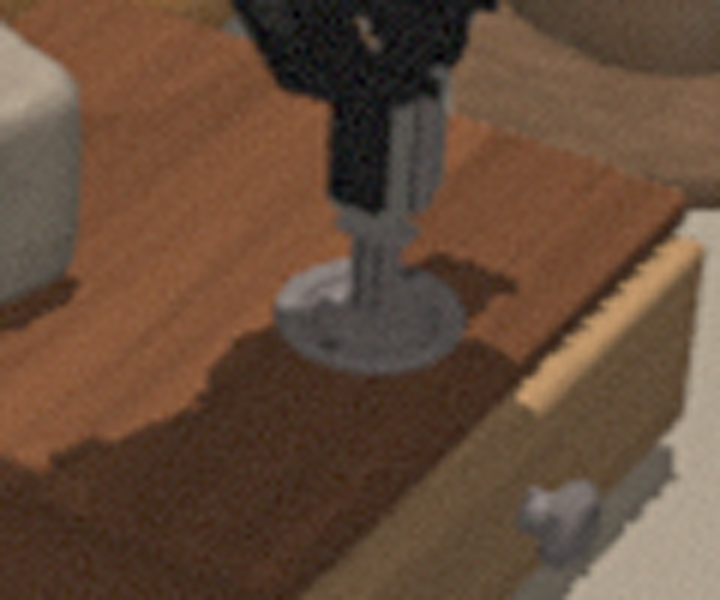

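Request:
send_rows([
  [0.1,0,0.1,0,0,3,-1],
  [-0.1,0,0.2,0,0,-3,-1],
  [0.1,0,0.3,0,0,3,-1],
  [-0.1,0,0.4,0,0,-3,-1],
  [0,0,0.4,0,0,0,-1],
])

```text
time_s: 9.18
tool_pos: [0.4944, 0.0, 0.1137]
eef_rot: [3.141, -0.004, -2.935]
wrist_force: [-0.9, -0.3, 1.1]
opening: 0.0082
```

```bash
python3 - <<'E'
from h import *
s=st()
E
```

```text
9.18 [0.4944 0.     0.1137] [ 179.97   -0.2  -168.16] F [-0.9 -0.3  1.1] T [-0.11  0.14  0.02] op 0.0082 q [-0.15 -0.16  2.02 -0.    1.28 -1.93]
```

Request:
send_rows([
  [0.1,0,0.15,0,0,3,-1],
  [-0.1,0,0.3,0,0,-3,-1],
  [0.1,0,0.4,0,0,3,-1],
  [-0.1,0,0.5,0,0,-3,-1],
  [0,0,0.5,0,0,0,-1],
])

```text
time_s: 9.8
tool_pos: [0.4946, -0.0005, 0.1095]
eef_rot: [-3.141, -0.004, -2.936]
wrist_force: [-1.6, -2.0, 2.1]
opening: 0.0083
```

```bash
python3 - <<'E'
from h import *
s=st()
E
```

```text
9.8 [ 0.4946 -0.0005  0.1095] [-179.95   -0.22 -168.2 ] F [-1.6 -2.   2.1] T [-0.29  0.2   0.03] op 0.0083 q [-0.15 -0.15  2.02 -0.    1.28 -1.93]
```

Request:
send_rows([
  [0.1,0,0.15,0,0,3,-1],
  [-0.1,0,0.3,0,0,-3,-1],
  [0.1,0,0.4,0,0,3,-1],
  [-0.1,0,0.5,0,0,-3,-1],
  [0,0,0.5,0,0,0,-1],
])

```text
time_s: 10.42
tool_pos: [0.4955, 0.0006, 0.1068]
eef_rot: [3.14, -0.002, -2.937]
wrist_force: [-2.3, 3.5, 6.1]
opening: 0.0085
```

```bash
python3 - <<'E'
from h import *
s=st()
E
```

```text
10.43 [0.4955 0.0006 0.1068] [ 1.7990e+02 -1.1000e-01 -1.6825e+02] F [-2.3  3.5  6.1] T [ 0.69  0.33 -0.04] op 0.0085 q [-0.15 -0.15  2.02  0.    1.27 -1.93]
```

Request:
send_rows([
  [0.1,0,0.3,0,0,3,-1],
  [-0.1,0,0.45,0,0,-3,-1],
  [0.1,0,0.5,0,0,3,-1],
  [-0.1,0,0.5,0,0,-3,-1],
  [0,0,0.5,0,0,0,-1],
])

```text
time_s: 11.05
tool_pos: [0.496, 0.0005, 0.1025]
eef_rot: [3.14, -0.001, -2.937]
wrist_force: [0.7, 1.9, 3.4]
opening: 0.0084
```

```bash
python3 - <<'E'
from h import *
s=st()
p,d=camera('scene'); cv2.imwrite('pics/s8.png',cv2.resize(p[170:270,340:460],(720,600),interpolation=2)); 
E
```

```text
11.05 [0.496  0.0005 0.1025] [ 1.7992e+02 -4.0000e-02 -1.6830e+02] F [0.7 1.9 3.4] T [ 0.1  -0.11  0.03] op 0.0084 q [-0.15 -0.14  2.02  0.    1.26 -1.93]
```

View pics/s8.png

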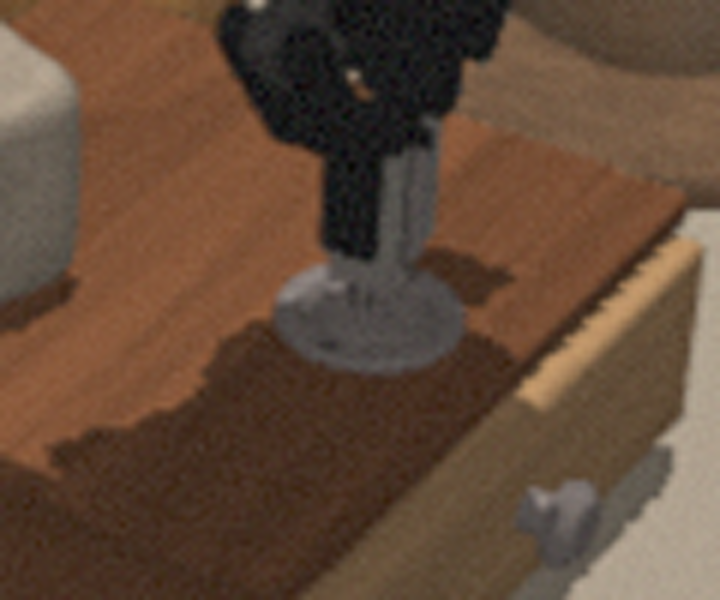

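Request:
send_rows([
  [0.08,0,0.3,0,0,3,-1],
  [-0.08,0,0.5,0,0,-3,-1],
  [0.08,0,0.7,0,0,3,-1],
  [-0.08,0,0.8,0,0,-3,-1],
  [0,0,0.9,0,0,0,-1],
])

```text
time_s: 11.72
tool_pos: [0.4963, 0.0003, 0.0947]
eef_rot: [3.141, -0.001, -2.939]
wrist_force: [-2.5, -0.9, 6.9]
opening: 0.0082
```

```bash
python3 - <<'E'
from h import *
s=st()
E
```

```text
11.72 [4.963e-01 3.000e-04 9.470e-02] [ 1.7996e+02 -4.0000e-02 -1.6841e+02] F [-2.5 -0.9  6.9] T [ 0.03  0.45 -0.01] op 0.0082 q [-0.15 -0.13  2.03  0.    1.24 -1.92]
```

Close to home (expected ~0.094). Push a bit more.

Request:
send_rows([
  [0,0,0.3,0,0,0,-1],
  [0,0,0.5,0,0,0,-1],
  [0,0,0.6,0,0,0,-1],
  [0,0,0.6,0,0,0,-1],
])

```text
time_s: 12.22
tool_pos: [0.4967, 0.0002, 0.0939]
eef_rot: [3.141, -0.003, -2.938]
wrist_force: [-15.8, 0.9, 28.7]
opening: 0.0079
```

```bash
python3 - <<'E'
from h import *
s=st()
p,d=camera('scene'); cv2.imwrite('pics/s9.png',cv2.resize(p[170:270,340:460],(720,600),interpolation=2)); 
p,d=camera('wrist'); cv2.imwrite('pics/w9.png',p)
E
```

```text
12.22 [4.967e-01 2.000e-04 9.390e-02] [ 1.7995e+02 -1.5000e-01 -1.6835e+02] F [-15.8   0.9  28.7] T [0.24 2.85 0.02] op 0.0079 q [-0.15 -0.13  2.03 -0.    1.24 -1.92]
```

View pics/s9.png

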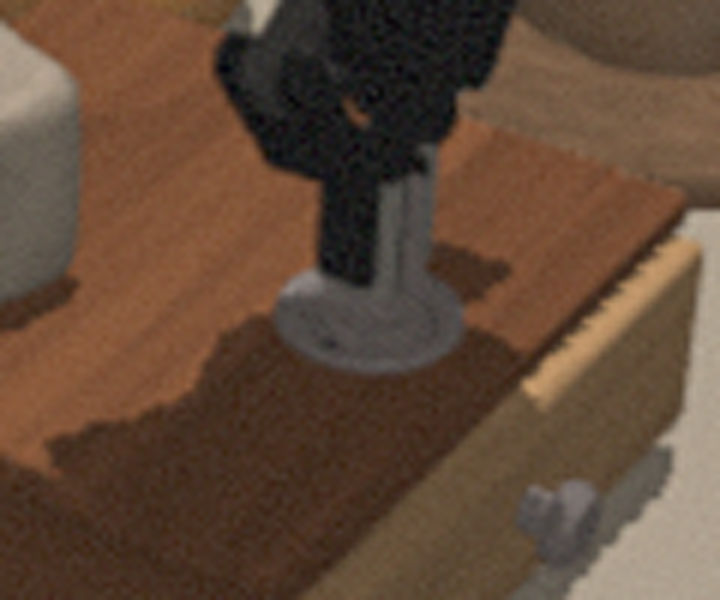

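View pics/w9.png

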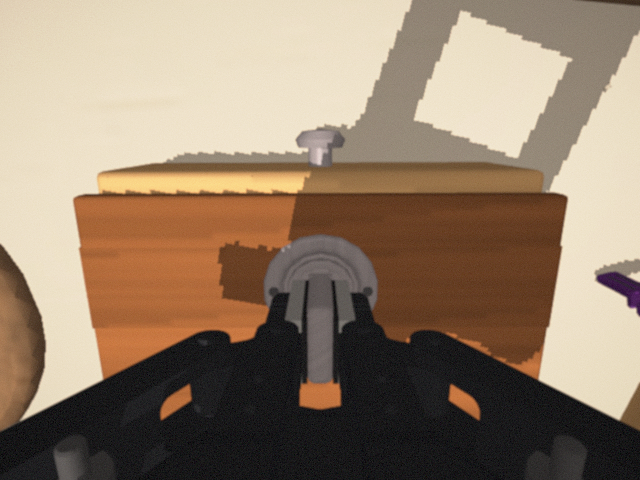

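Request:
send_rows([
  [0.1,0,0.4,0,0,0,-1],
  [0.1,0,0.4,0,0,6,-1],
  [0.1,0,0.4,0,0,12,-1],
  [0.1,0,0.4,0,0,18,-1],
  [0.1,0,0.4,0,0,24,-1],
])

```text
time_s: 12.95
tool_pos: [0.4965, 0.0002, 0.094]
eef_rot: [-3.141, -0.003, 2.924]
wrist_force: [-11.1, 2.0, 20.4]
opening: 0.008
```

```bash
python3 - <<'E'
from h import *
s=st()
p,d=camera('wrist'); cv2.imwrite('pics/w10.png',p)
E
```

```text
12.95 [4.965e-01 2.000e-04 9.400e-02] [-1.7999e+02 -1.5000e-01  1.6753e+02] F [-11.1   2.   20.4] T [0.34 1.82 0.09] op 0.008 q [-0.15 -0.13  2.03  0.    1.24 -1.5 ]
```

View pics/w10.png

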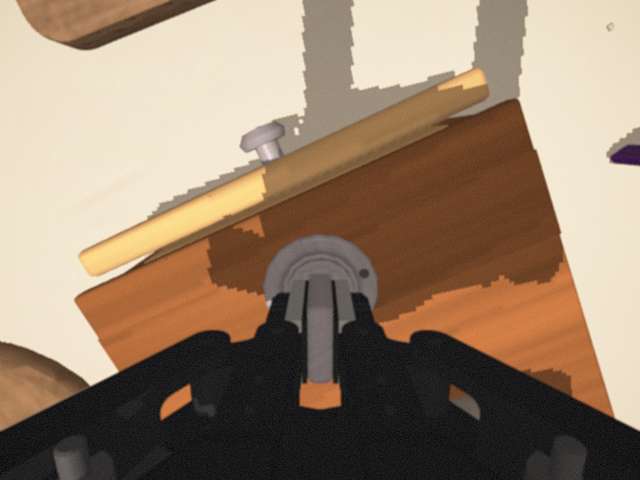

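Request:
send_rows([
  [0.15,0,0.4,0,0,8,-1],
  [0.15,0,0.4,0,0,16,-1],
  [0.15,0,0.4,0,0,24,-1],
  [0.15,0,0.4,0,0,32,-1],
  [0.15,0,0.4,0,0,40,-1],
])

```text
time_s: 13.62
tool_pos: [0.4967, 0.0008, 0.0941]
eef_rot: [3.141, -0.001, 2.22]
wrist_force: [-6.7, 3.0, 17.4]
opening: 0.0081
```

```bash
python3 - <<'E'
from h import *
s=st()
E
```

```text
13.62 [0.4967 0.0008 0.0941] [ 1.7997e+02 -5.0000e-02  1.2719e+02] F [-6.7  3.  17.4] T [0.46 1.21 0.23] op 0.0081 q [-0.15 -0.13  2.03  0.    1.24 -0.8 ]
```

Request:
send_rows([
  [0.08,-0.1,0.4,0,0,8,-1],
  [0.08,-0.1,0.4,0,0,16,-1],
  [0.08,-0.1,0.4,0,0,24,-1],
  [0.08,-0.1,0.4,0,0,31,-1],
  [0.08,-0.1,0.4,0,0,36,-1],
])

```text
time_s: 14.25
tool_pos: [0.4969, 0.0008, 0.0941]
eef_rot: [3.14, -0.001, 1.59]
wrist_force: [-6.0, 1.2, 17.9]
opening: 0.0084
```

```bash
python3 - <<'E'
from h import *
s=st()
p,d=camera('scene'); cv2.imwrite('pics/s11.png',p)
p,d=camera('wrist'); cv2.imwrite('pics/w11.png',p)
E
```

```text
14.25 [0.4969 0.0008 0.0941] [ 1.7989e+02 -4.0000e-02  9.1110e+01] F [-6.   1.2 17.9] T [0.22 1.33 0.25] op 0.0084 q [-0.15 -0.13  2.03  0.    1.24 -0.17]
```

View pics/s11.png

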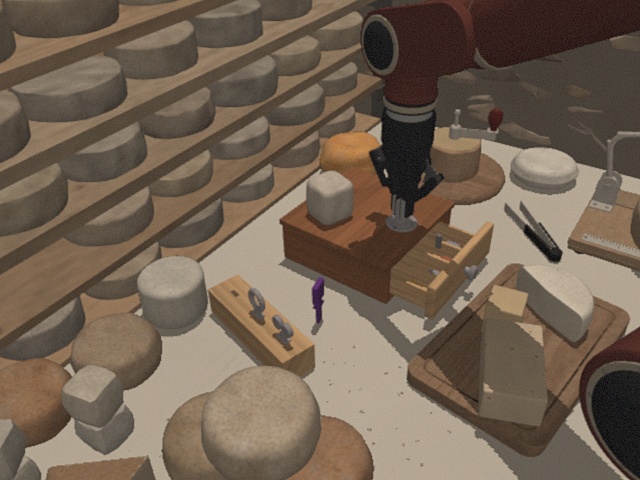

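View pics/w11.png

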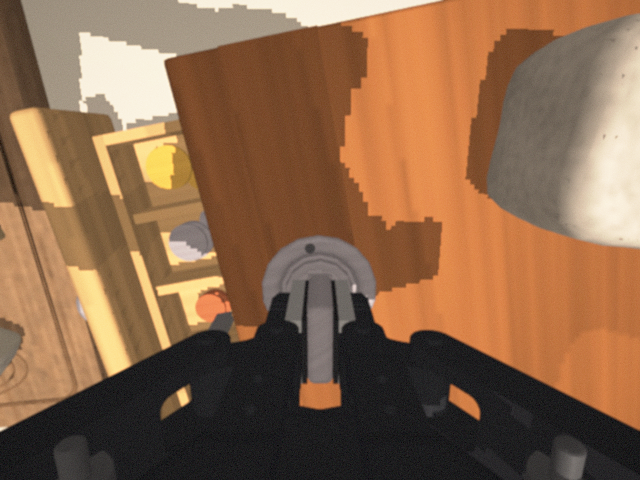

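Request:
send_rows([
  [0,-0.1,0.4,0,0,3,-1],
  [0,-0.1,0.4,0,0,5,-1],
  [0,-0.1,0.4,0,0,5,-1],
  [0,-0.1,0.4,0,0,5,-1],
  [0,-0.1,0.4,0,0,5,-1],
])

```text
time_s: 14.98
tool_pos: [0.497, 0.0008, 0.0941]
eef_rot: [3.139, -0.0, 1.507]
wrist_force: [-8.8, 1.6, 19.6]
opening: 0.008
```

```bash
python3 - <<'E'
from h import *
s=st()
p,d=camera('wrist'); cv2.imwrite('pics/w12.png',p)
E
```

```text
14.97 [0.497  0.0008 0.0941] [ 1.7984e+02 -3.0000e-02  8.6370e+01] F [-8.8  1.6 19.6] T [0.21 1.68 0.51] op 0.008 q [-0.15 -0.13  2.03  0.    1.24 -0.09]
```

View pics/w12.png

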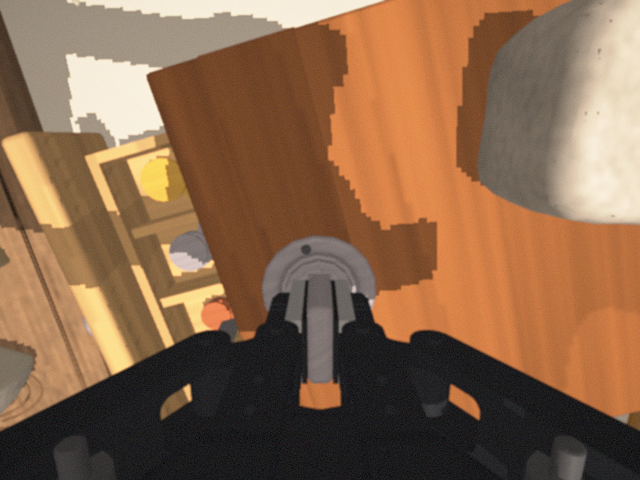

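Request:
send_rows([
  [0,0,0.4,0,0,0.3,-1],
  [0,0,0.4,0,0,0.3,-1],
  [0,0,0.4,0,0,0.3,-1],
  [0,0,0.4,0,0,0.3,-1],
  [0,0,0.4,0,0,0.3,-1],
])

```text
time_s: 15.65
tool_pos: [0.4971, 0.0009, 0.094]
eef_rot: [3.141, 0.0, 1.505]
wrist_force: [-11.7, 0.9, 22.3]
opening: 0.0086
```

```bash
python3 - <<'E'
from h import *
s=st()
p,d=camera('scene'); cv2.imwrite('pics/s13.png',p)
cv2.imwrite('pics/s13z.png',cv2.resize(p[150:330,200:500],(800,480),interpolation=2))
p,d=camera('top'); cv2.imwrite('pics/t13.png',p)
for c in [(352,300)]: pass
st()
E
```

```text
15.65 [0.4971 0.0009 0.094 ] [1.7996e+02 1.0000e-02 8.6240e+01] F [-11.7   0.9  22.3] T [0.23 2.3  0.6 ] op 0.0086 q [-0.15 -0.13  2.03 -0.    1.24 -0.08]
15.75 [0.4971 0.0009 0.094 ] [1.7996e+02 1.0000e-02 8.6240e+01] F [-12.3   1.7  22.4] T [0.26 2.31 0.54] op 0.008 q [-0.15 -0.13  2.03 -0.    1.24 -0.08]
```

View pics/s13z.png

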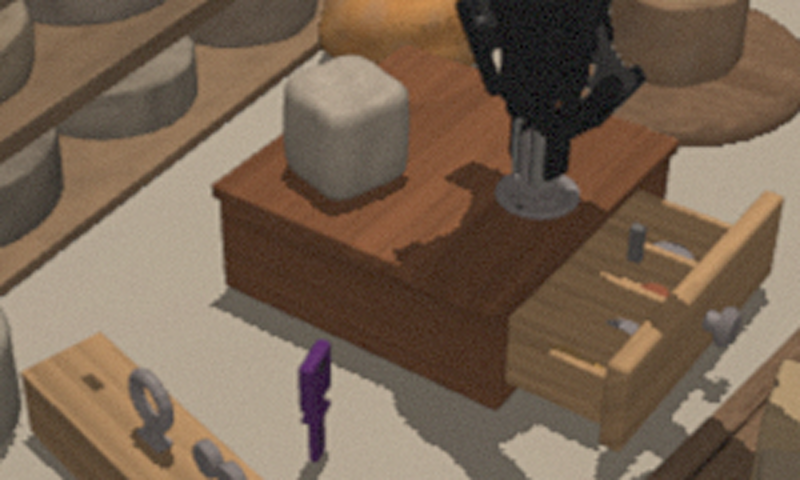

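View pics/t13.png

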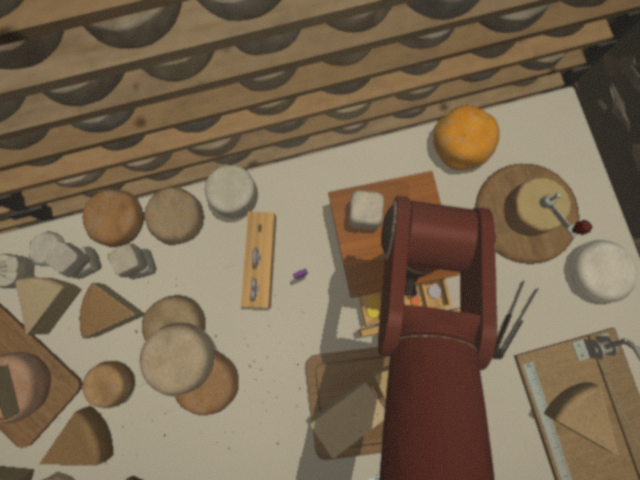

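```bash
python3 - <<'E'
from h import *
print(job_done()); st()
E
```

```text
the job is handed in; nothing more can be done
None
the job is handed in; nothing more can be done
```

The till key is in the lock, pressed home and turned clockwise to its stop. The drawer is out, and the arm still grips the key. I handed the job in at about 16 s of the 54 s.

**Insertion:** I rocked the key past the two sticky pins at low force. It then seated with the TCP at z ≈ 0.094 m, where I expected the key to be home. The push peaked at about 29 N.

**Turn:** The key went round about 105°. That is the 90° turn, about 8° of play, and some give in the grip. The torque rose from about 0.25 to 0.55 N m against the stop.

**Last checks:** Just before handing in, the push was about 22 N and the pose was steady.
- **Drawer:** the scene picture shows it sprung out. I judged that by eye and did not measure it.
- **Everything else:** the ring key, wing key, purple look-alike and cheese were where they started.

**Off from ideal:** A sideways force of about 12 N at the wrist remained while pressing. I could not see the plug's angle directly, so that it is at the stop rests on the torque rise and the key's angle.

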